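Burnish the copper rim of an oval glass tray on a coasting wheel

ROBOT

A 6-joint arm with a two-finger parallel gripper is mounted at the origin on the work surface. World frame = base frame: x ahead of the robot, y to its left, z up, the work surface at z = 0. Lengths are in m, angles in rad, forces in N, time in s.
With the tool pointing down it reaches from about 0.225 to 0.875 m from the base axis. Payload 3.4 kg.
Tool frame: the origin (TCP) lies at the very end of the fingers, on their centre line; the grasp point (between the pads) lies 19 mm behind it (manip.tcp_to_grasp is the distance from the TCP to the grasp point, in m); z points along the fingers, y is the line along which they close (so a half turn about z gives the same grasp; the last joint's range is limited). The gripper opens to 85 mm and grips with 20 to 120 N. Pads are 22 mm wide; open, the fingers measure 114 mm over their backs; the gripper's body (76 mm by 85 mm) begins 54 mm behind the grasp point. The pads swing forward as they close: fully open they stand 13 mm farther back than shut.
Start: joints at [-1.224, 0.276, 1.505, -0, 1.361, -0.121], TCP at [0.259, -0.513, 0.231] pointing down, gripper open.
Joint ranges: [-2.89, 2.89], [-0.75, 2.08], [0.22, 2.7], [-1.18, 4.32], [0.11, 2.71], [-2.7, 2.7]. Speed limits (rad/s): [2.57, 2.57, 3.14, 3.14, 3.14, 3.14].

INTERFACE

Orientations are given as a unit quaternion [w, x, y, z].
In Python, from rig import status, get_image, job, manip gives the robot as it stands.
- The arm moves only by the tool apply_moves, never from a script. Its arguments are lists of equal length, an entry for each row: "xyz": the shift along the tool's x, y, z each as a share of 0.3 m, from -1 to 1, a list of three; "rot": the turn, a rotation vector about the tool's x, y, z each as a share of 60 degrees, from -1 to 1, a list of three; "hand": the opening, from -1 (shut) to 1 (fully open). A call has 1 to 8 rows; each row shifts and turns the commanded pose from where the row before left it, along the tool's axes as they then stand; what a row does not reach is not made up. A row lasts 1/8 s, in which the tool goes at most 62.5 mm and 10.7 degrees, less where a joint would pass 70% of its speed; a pose out of reach is approached as far as the arm can. A call with a number of a shift or a turn outside -1 to 1 is refused whole. A call with a gripper value outside its range is refused whole. The fingers move at their own pace and stop on an object; "force" is the grip in N (left out, the last holds). Time passes only in rows, so rows that do not move let the fingers close. It gives the time, the measured TCP pose, the force, the opening and the grip force at its end, in the units of the state.
- status.get_state(): the state, without advancing time (a new reading comes with each control period).
- get_image(name): name is "side" or "top" or "wrist"; returns a dict with "pixels" (384x512x3 uint8, red, green, blue), "fovy" (degrees; the focal length in pixels is half the picture's height over the tangent of half this angle, whatever the lens; pixels are square), "cx", "cy" (the principal point, pixels), "origin" and "orientation" of the camera in the world; the wrist camera has in their place "tool_from_camera" (4x4, takes a point from camera to tool coordinates, whose origin is the TCP and whose axes are the flange's). Camera axes: x right, y down, z forward; pixel columns grow to the right and rows downward; lengths in m; the calibration is good to about 2 mm. A picture is of the moment at which its call begins: read the wrist's pose just before it. There is no depth.
- job.sign_off(): hands the job in; it is judged then, once.
The state is a dict: "clock": time; "qpos": joint angles; "qd": joint speeds; "effort": joint torques, N m; "position": TCP position; "ee_rot": TCP orientation; "contact_force": force on the tool from outside, world axes, zero at the start; "moment": the same for the moment, N m; "width": finger opening in m; "gripper_force": force on a finger pad.
Only numpy, scipy, OpenCV 4.12 (cv2) and the standard library are available. Lean on these libraries where they do the work, as an engineer would, in place of code of your own. Each camera call takes 0.05 s, during which the arm holds its last target. There are 200 camera calls.

TASK

The oval glass tray is clamped on a free-turning hand wheel: push the red peg, without slamming it, to set it turning, either way, briskly enough to coast on its own but never racing. Then take the sprung roller tool and press its white roller on the copper rim of the coasting tray with an even, moderate pressure (about 6.5 N, always between 3 and 10 N) for some 7 seconds without a break, during which the tray must keep turning by at least about one turn every 15 seconds. Finally put the tool back upright on its black mat, let go, and leave the spool, tumbler and bottle where they are; the wheel may go on coasting.

Things in the scene. Friction and masses are not known exactly. Their poses are not given: they have to be found in the camera images.
- pedestal: Fixed steel foot that carries the hand wheel and tray, a disc 170 mm across and 12 mm high with a 60 mm column up to 40 mm, on the bench. Origin: centre of its underside, on the vertical axis of the wheel.
- wheel (a joint): Angle of the wheel (with tray, clamp, peg) about the vertical axis, rad, growing anticlockwise from above, not limited or wrapped; at 0 the tray's long axis and the peg point to world +x. Turns freely: inertia nominally 0.77 kg m2 (most of it a flywheel under the bench, varying 0.7 to 1.3 times), bearing drag only 0.012 N m s/rad plus 0.006 N m.
- tray (a point): Oval glass tray, blue-green top, copper rim, turning with the wheel. Origin: centre of its underside, on the wheel axis, 54 mm above the bench; x along its long axis towards the peg, z up. 30 mm thick: rim from 54 to 84 mm above the bench. Outline: half circles of radius 95 mm centred at x = +22 and -22 mm joined by straight sides (234 x 190 mm), so the rim moves in and out by 22 mm twice a turn.
- peg (a point): Centre of the top of the red upright peg, 30 mm across, 46 mm tall, top 142 mm above the bench, on a dark clamp bar (22 mm wide, top 96 mm above the bench) over the tray; the peg's axis is 65 mm from the wheel axis on the tray's +x side. The clamp hub on the wheel axis is 44 mm across, top 104 mm above the bench. Turns with the wheel.
- tool: Sprung roller tool, loose, 0.5 kg. Blue housing 90 (x) by 36 (y) by 30 mm (z); yellow upright handle post 30 by 30 mm on its middle, from 30 to 90 mm above the tool's underside. Origin: centre of the housing's underside, under the handle; x points along the plunger to the roller, z up. It starts on the mat pointing roughly to world -y.
- plunger (a joint): How far the sprung plunger is pushed back into the tool, m: 0 when free, at most 0.034. Spring 500 N/m without preload, damping 8 N s/m, so the pressing force along the tool's x is about 500 times this value (6.5 N at 13 mm).
- roller: White free-spinning roller with upright axis at the plunger's end, 36 mm across and 26 mm high. Origin: centre of its underside; in the tool's frame at x = 105 mm minus the plunger value, y = 0, z = 5 mm (so the roller spans 5 to 31 mm above the tool's underside). It spins about its own z.
- mat: Fixed black rubber mat on the bench, 170 (x) by 150 (y) by 4 mm thick; origin: centre of its underside. The tool's place is on its middle.
- spool: White spool with copper winding, 60 mm across, 52 mm high, bystander. Origin: centre of its underside.
- tumbler: Green tumbler, 72 mm across, 90 mm high, bystander. Origin: centre of its underside.
- bottle: Clear bottle, 64 mm across, 170 mm high, bystander. Origin: centre of its underside.

How it is judged:
On the way:
1. the roller, outside the rim, presses on the tray's rim with 3 to 10 N for 6 s without a break while the tray turns, either way, at 0.4 rad/s or more (contact force between roller and pedestal between 3 and 10 N and horizontal distance between roller and pedestal above 0.1 m and (velocity of joint wheel above 0.4 rad/s or velocity of joint wheel below -0.4 rad/s)), for 6 s.
At the end, for the whole second after the job is handed in: The tool stands upright (within 0.1 rad) and at rest on the mat, its origin within 60 mm of the mat's centre and no more than 9 mm above the bench, released; the wheel may still coast (horizontal distance between tool and mat below 0.06 m and height (world z) of tool below 0.009 m and angle between tool's own z axis and vertical below 0.1 rad and linear speed of tool below 0.02 m/s); the robot touches nothing.
It fails at once if the tool hits or crushes the tray or wheel with more than 18 N (contact force between tool and pedestal above 18 N).
It fails at once if the wheel races, over 3 rad/s (velocity of joint wheel above 3 rad/s or velocity of joint wheel below -3 rad/s).
It fails at once if the fingers or arm slam the peg or tray with more than 60 N (contact force between any of the fingers, the arm and pedestal above 60 N).
It fails at once if the tool is tipped or dropped (angle between tool's own z axis and vertical above 0.6 rad).
It fails at once if the spool, tumbler or bottle is moved over 40 mm or tipped ((distance of spool from where it was at the start of the episode above 0.04 m or angle between spool's own z axis and vertical above 0.4 rad) or (distance of tumbler from where it was at the start of the episode above 0.04 m or angle between tumbler's own z axis and vertical above 0.4 rad) or (distance of bottle from where it was at the start of the episode above 0.04 m or angle between bottle's own z axis and vertical above 0.4 rad)).
It also fails if it takes over 58 s, if anything falls off the work surface, if the arm or the gripper's body presses on something with over 40 N, if the wrist force passes 120 N, or if a joint passes its speed limit or range.

## Working session

There is one attempt and no reset: what is moved stays moved. The work goes in short steps, Python scripts to look and compute and a tool call to move; the robot and the scene stay as the last step left them, time stands still between calls to the robot, and variables do not carry over. Pictures are saved under pics/ and viewed, at most 10 in all, crops included, and the job is handed in when it is done.

Besides the shell and the picture viewer there is one more tool, called by a JSON object that holds its "name" and its "arguments", one argument or row to a line. apply_moves: Moves the arm, as the interface text tells. Its arguments: {"type":"object","properties":{"xyz":{"type":"array","items":{"type":"array","items":{"type":"number","minimum":-1,"maximum":1}}},"rot":{"type":"array","items":{"type":"array","items":{"type":"number","minimum":-1,"maximum":1}}},"hand":{"type":"array","items":{"type":"number"}},"force":{"type":"number"}},"required":["xyz","rot","hand"]}

```bash
ls; mkdir -p pics; cat > h.py <<'E'
import numpy as np, cv2
from rig import status, get_image, job, manip
from scipy.spatial.transform import Rotation as R
def snap(n,f):
    d=get_image(n); cv2.imwrite('pics/'+f,cv2.cvtColor(np.asarray(d['pixels']),cv2.COLOR_RGB2BGR)); return d
def ray(d,u,v,z):
    f=192/np.tan(np.radians(d['fovy'])/2)
    r=np.array([(u-d['cx'])/f,(v-d['cy'])/f,1])
    o=np.array(d['origin']); q=np.array(d['orientation'])
    M=R.from_quat(q[[1,2,3,0]]).as_matrix() if q.size==4 else q
    w=M@r; return o+w*(z-o[2])/w[2]
E
python3 - <<'E'
from h import *
s=status.get_state(); print({k:np.round(v,3).tolist() for k,v in s.items()})
for n in('top','side'):
    d=snap(n,n+'0.png'); print({k:v for k,v in d.items() if k!='pixels'})
E
```

```text
pics
{'clock': 0.0, 'qpos': [-1.224, 0.277, 1.506, 0.0, 1.361, -0.121], 'qd': [0.0, -0.0, 0.001, 0.002, 0.002, -0.001], 'effort': [-0.0, -41.678, -24.58, -0.0, 0.011, -0.0], 'position': [0.259, -0.513, 0.23], 'ee_rot': [-0.001, 0.973, 0.232, -0.0], 'contact_force': [-0.488, -0.64, -0.185], 'moment': [0.007, -0.026, -0.012], 'gripper_force': 0.0, 'width': 0.085}
{'fovy': 49.47698813151895, 'cx': 252.82556986690236, 'cy': 196.67041505270154, 'origin': array([ 0.43493187, -0.03609667,  1.26731461]), 'orientation': array([ 0.04623981, -0.70281775,  0.7079493 , -0.05212375])}
{'fovy': 57.52712018295335, 'cx': 253.63585653325165, 'cy': 198.020399834886, 'origin': array([0.32594583, 0.66028452, 0.66241585]), 'orientation': array([ 0.08014636, -0.19054728,  0.87570676, -0.43635532])}
```

View pics/top0.png

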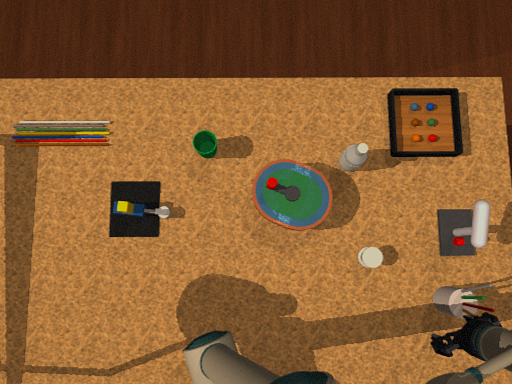

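View pics/side0.png

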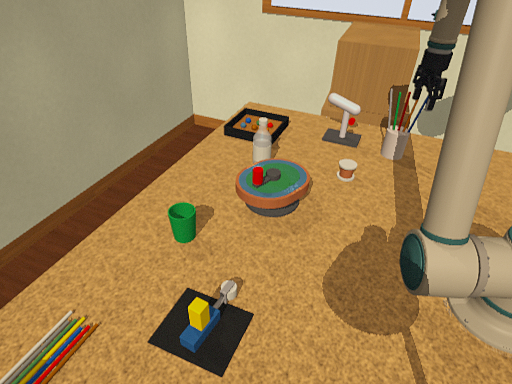

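Top view: the tray is centred near (292,193), the peg at (272,184), the tool handle at (122,207) with its roller at (165,212), and the mat spans about (110–160, 182–237). The bystanders are the tumbler (205,144), bottle (355,156) and spool (371,257). The side view agrees.

```bash
cat > meas.py <<'E'
from h import *
def cen(mask,box):
    m=np.zeros_like(mask);x0,y0,x1,y1=box;m[y0:y1,x0:x1]=mask[y0:y1,x0:x1]
    n,l,st,c=cv2.connectedComponentsWithStats(m.astype(np.uint8))
    i=1+np.argmax(st[1:,4]); return c[i],st[i],l==i
E
python3 - <<'E'
from meas import *
d=get_image('top'); p=np.asarray(d['pixels']); h=cv2.cvtColor(p,cv2.COLOR_RGB2HSV).astype(int)
H,S,V=h[...,0],h[...,1],h[...,2]
red=((H<5)|(H>175))&(S>200)&(V>120)
yel=(abs(H-29)<5)&(S>150)&(V>130)
mat=(V<40)
blue=(abs(H-108)<12)&(S>130)
for nm,m,b,z in [('peg',red,(255,170,290,200),.142),('handle',yel,(110,195,140,220),.094),('blue',blue,(105,195,160,225),.034)]:
    c,st,_=cen(m,b); print(nm,c,st,ray(d,*c,z).round(4))
# mat
c,st,l=cen(mat|blue|yel,(95,170,170,245)); r=cv2.minAreaRect(np.argwhere(l)[:,::-1].astype(np.float32)); print('mat',r,ray(d,*r[0],.004)); print([ray(d,*q,.004).round(3).tolist() for q in cv2.boxPoints(r)])
# tray outline: non-cork => copper rim
hub=(V<75)&(S<120)
c,st,_=cen(hub,(284,184,302,203)); print('hub',c,st,ray(d,*c,.104))
big=cv2.resize(np.hstack([p[150:250,235:395],p[150:250,95:175]]),None,fx=3.3,fy=3.3,interpolation=cv2.INTER_CUBIC); cv2.imwrite('pics/z.png',big[...,::-1])
for nm,u,v,z in [('roller',165,212,.035),('tumb',205,137,.09),('bottle',362,148,.17),('spool',371,257,.052)]: print(nm,ray(d,u,v,z).round(3))
# side
d=get_image('side'); p=np.asarray(d['pixels']); h=cv2.cvtColor(p,cv2.COLOR_RGB2HSV).astype(int)
for nm,u,v,z in [('hubs',273,174,.104),('pegtop',258,170,.142),('handle',201,305,.094),('bottlebase',262,160,0),('tumb base',185,237,0)]: print(nm,ray(d,u,v,z).round(3))
E
```

```text
peg [271.45977011 182.70114943] [267 178  10  11  87] [ 0.6309 -0.0975  0.142 ]
handle [121.98989899 205.75757576] [117 201  11  11  99] [0.5759 0.3236 0.094 ]
blue [132.39814815 209.55092593] [113 201  34  16 216] [0.5715 0.3108 0.034 ]
mat ((134.5, 208.99998474121094), (48.99999237060547, 53.99999237060547), 0.0) [0.57646875 0.31291799 0.004     ]
[[0.495, 0.384, 0.004], [0.66, 0.391, 0.004], [0.659, 0.24, 0.004], [0.494, 0.237, 0.004]]
hub [291.395 192.76 ] [284 186  16  16 200] [ 0.60833145 -0.15548286  0.104     ]
roller [0.563 0.214 0.035]
tumb [0.776 0.091 0.09 ]
bottle [ 0.72  -0.343  0.17 ]
spool [ 0.427 -0.387  0.052]
hubs [ 0.604 -0.145  0.104]
pegtop [ 0.63  -0.091  0.142]
handle [0.568 0.323 0.094]
bottlebase [ 0.726 -0.364  0.   ]
tumb base [0.758 0.099 0.   ]
```

View pics/z.png

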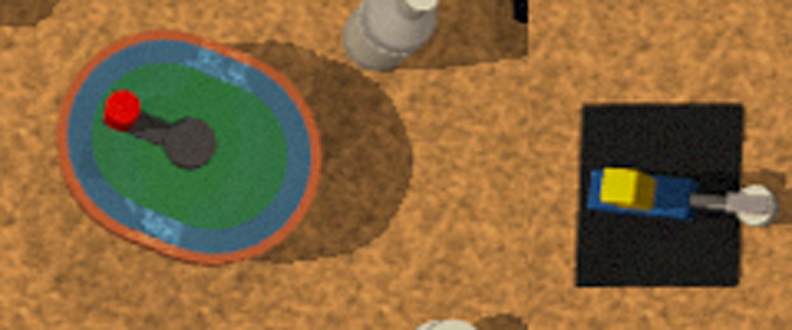

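Zoomed view: hub centre is at about (292.6,193) px and peg top at (272,183). That puts the wheel axis near (0.607,-0.157), the peg at about 69°, and the tool heading at about -96°. Next I'll turn and shut the gripper, then move towards the peg.

{"name": "apply_moves", "arguments": {
  "xyz": [
    [0,0,0],
    [0,0,0],
    [0,0,0],
    [0,0,0],
    [0,0,0]
  ],
  "rot": [
    [0,0,0.16],
    [0,0,0.16],
    [0,0,0.16],
    [0,0,0.16],
    [0,0,0.16]
  ],
  "hand": [-1,-1,-1,-1,-1]
}}

```text
clock: 0.82
position: [0.2592, -0.5131, 0.2311]
ee_rot: [-0.0, 0.982, -0.187, -0.0]
contact_force: [0.4, -0.1, -0.7]
width: -0.0
gripper_force: 0.0
```

{"name": "apply_moves", "arguments": {
  "xyz": [
    [0.078,-0.174,0],
    [0.078,-0.174,0],
    [0.078,-0.174,0],
    [0.078,-0.174,0],
    [0.078,-0.174,0],
    [0.078,-0.174,0],
    [0.078,-0.174,0],
    [0.078,-0.174,0]
  ],
  "rot": [
    [0,0,0],
    [0,0,0],
    [0,0,0],
    [0,0,0],
    [0,0,0],
    [0,0,0],
    [0,0,0],
    [0,0,0]
  ],
  "hand": [-1,-1,-1,-1,-1,-1,-1,-1]
}}

```text
clock: 1.82
position: [0.5859, -0.1901, 0.2312]
ee_rot: [0.0, 0.983, -0.184, -0.0]
contact_force: [-0.1, 0.1, -0.0]
width: -0.0
gripper_force: 0.0
```

```bash
cat >> h.py <<'E'
def pose():
    s=status.get_state(); q=np.array(s['ee_rot']); M=R.from_quat(q[[1,2,3,0]]).as_matrix()
    return s,np.array(s['position']),M
def togo(x,y,z,psi=None):
    s,p,M=pose(); ps=np.arctan2(M[1,0],M[0,0]); print('t',round(s['clock'],2),'pos',p.round(4),'psi',round(ps,3),'tilt',M[:,2].round(3),'F',np.round(s['contact_force'],2),'w',round(s['width'],4),'q6',round(s['qpos'][5],2))
    print('shares',(M.T@(np.array([x,y,z])-p)/.3).round(3), '' if psi is None else ('rotz',round(-(psi-ps)/np.radians(60),3)))
E
python3 -c "
from h import *
togo(.6658,-.1099,.23,-.367)"
```

```text
t 1.82 pos [ 0.5859 -0.1901  0.2312] psi -0.37 tilt [-0. -0. -1.] F [-0.11  0.14 -0.03] w -0.0 q6 1.51
shares [ 0.152 -0.346  0.004] ('rotz', np.float64(-0.003))
```

{"name": "apply_moves", "arguments": {
  "xyz": [
    [0.076,-0.173,0],
    [0.076,-0.173,0],
    [0,0,0],
    [0,0,0.14],
    [0,0,0.14],
    [0,0,0.13],
    [0,0,0]
  ],
  "rot": [
    [0,0,0],
    [0,0,0],
    [0,0,0],
    [0,0,0],
    [0,0,0],
    [0,0,0],
    [0,0,0]
  ],
  "hand": [-1,-1,-1,-1,-1,-1,-1]
}}

```text
clock: 2.7
position: [0.6614, -0.1116, 0.1048]
ee_rot: [-0.0, 0.983, -0.184, -0.004]
contact_force: [-0.2, 0.3, 0.1]
width: -0.0002
gripper_force: 0.0
```

```bash
python3 - <<'E'
from h import *
togo(.6658,-.1099,.107,-.367)
a=snap('side','s1.png')['pixels'];b=snap('wrist','w1.png')['pixels']
cv2.imwrite('pics/c1.png',np.hstack([cv2.resize(np.asarray(a)[120:260,180:360],(400,311)),cv2.resize(np.asarray(b),(400,311))])[...,::-1])
# push plan: r=(u,t) in peg frame
r=np.array([65.,-28.]); w=0
for k in range(16):
    w=min(1.2,w+.08); d=w*.125; c,s=np.cos(d),np.sin(d)
    D=np.array([[c,-s],[s,c]])@r-r
    print(k,round(w,2),'x',round(-D[1]/300,4),'y',round(-D[0]/300,4),'rz',round(-d/np.radians(60),4))
E
```

```text
t 2.7 pos [ 0.6614 -0.1116  0.1048] psi -0.371 tilt [-0.008  0.002 -1.   ] F [-0.25  0.33  0.15] w -0.0002 q6 1.67
shares [ 0.012 -0.01  -0.007] ('rotz', np.float64(-0.004))
0 0.08 x -0.0022 y -0.0009 rz -0.0095
1 0.16 x -0.0044 y -0.0018 rz -0.0191
2 0.24 x -0.0065 y -0.0027 rz -0.0286
3 0.32 x -0.0087 y -0.0036 rz -0.0382
4 0.4 x -0.0109 y -0.0044 rz -0.0477
5 0.48 x -0.0132 y -0.0052 rz -0.0573
6 0.56 x -0.0154 y -0.006 rz -0.0668
7 0.64 x -0.0176 y -0.0068 rz -0.0764
8 0.72 x -0.0199 y -0.0075 rz -0.0859
9 0.8 x -0.0221 y -0.0082 rz -0.0955
10 0.88 x -0.0243 y -0.0089 rz -0.105
11 0.96 x -0.0266 y -0.0096 rz -0.1146
12 1.04 x -0.0289 y -0.0103 rz -0.1241
13 1.12 x -0.0311 y -0.0109 rz -0.1337
14 1.2 x -0.0334 y -0.0115 rz -0.1432
15 1.2 x -0.0334 y -0.0115 rz -0.1432
```

View pics/c1.png

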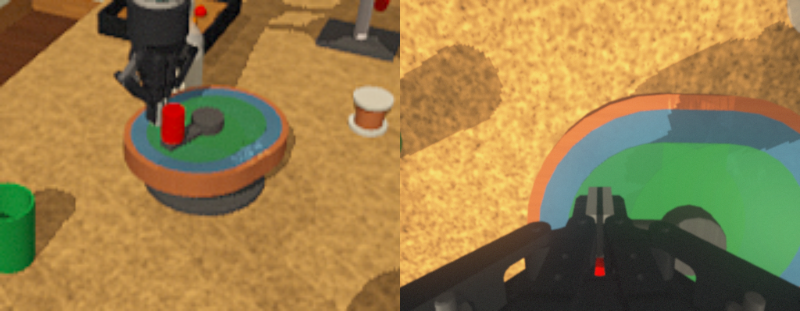

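Side crop: the shut fingers stand behind the red peg, at about (155,110) against (172,125), on the clockwise side. The wrist view confirms this. Next is a gentle approach to contact.

{"name": "apply_moves", "arguments": {
  "xyz": [
    [-0.004,0,0],
    [-0.004,0,0],
    [-0.004,0,0],
    [-0.004,0,0],
    [-0.004,0,0],
    [-0.004,0,0],
    [-0.004,0,0]
  ],
  "rot": [
    [0,0,0],
    [0,0,0],
    [0,0,0],
    [0,0,0],
    [0,0,0],
    [0,0,0],
    [0,0,0]
  ],
  "hand": [-1,-1,-1,-1,-1,-1,-1]
}}

```text
clock: 3.68
position: [0.6574, -0.1084, 0.1083]
ee_rot: [0.0, 0.983, -0.184, 0.001]
contact_force: [2.5, -0.2, -1.7]
width: 0.0002
gripper_force: 1.1
```

{"name": "apply_moves", "arguments": {
  "xyz": [
    [-0.0022,-0.0009,0],
    [-0.0044,-0.0018,0],
    [-0.0065,-0.0027,0],
    [-0.0087,-0.0036,0],
    [-0.0109,-0.0044,0],
    [-0.0132,-0.0052,0],
    [-0.0154,-0.006,0],
    [-0.0176,-0.0068,0]
  ],
  "rot": [
    [0,0,-0.0095],
    [0,0,-0.0191],
    [0,0,-0.0286],
    [0,0,-0.0382],
    [0,0,-0.0477],
    [0,0,-0.0573],
    [0,0,-0.0668],
    [0,0,-0.0764]
  ],
  "hand": [-1,-1,-1,-1,-1,-1,-1,-1]
}}

```text
clock: 4.68
position: [0.642, -0.096, 0.1085]
ee_rot: [0.002, 1.0, -0.004, 0.006]
contact_force: [12.0, -3.9, -8.3]
width: -0.0002
gripper_force: 6.2
```

{"name": "apply_moves", "arguments": {
  "xyz": [
    [-0.0199,-0.0075,0],
    [-0.0221,-0.0082,0],
    [-0.0243,-0.0089,0],
    [-0.0266,-0.0096,0],
    [-0.0289,-0.0103,0],
    [-0.031,-0.011,0],
    [-0.032,-0.011,0],
    [-0.032,-0.011,0]
  ],
  "rot": [
    [0,0,-0.086],
    [0,0,-0.0955],
    [0,0,-0.105],
    [0,0,-0.115],
    [0,0,-0.124],
    [0,0,-0.134],
    [0,0,-0.138],
    [0,0,-0.138]
  ],
  "hand": [-1,-1,-1,-1,-1,-1,-1,-1]
}}

```text
clock: 5.68
position: [0.5697, -0.0984, 0.1086]
ee_rot: [-0.0, 0.883, 0.468, 0.0]
contact_force: [0.2, -1.1, 0.3]
width: -0.0004
gripper_force: 0.0
```

{"name": "apply_moves", "arguments": {
  "xyz": [
    [-0.016,-0.005,0],
    [0,0,-0.1],
    [0,0,-0.2]
  ],
  "rot": [
    [0,0,0],
    [0,0,0],
    [0,0,0]
  ],
  "hand": [-1,-1,-1]
}}

```text
clock: 6.05
position: [0.5637, -0.1013, 0.1966]
ee_rot: [-0.003, 0.885, 0.465, -0.003]
contact_force: [1.0, -0.1, 0.7]
width: -0.0
gripper_force: 0.0
```

```bash
python3 - <<'E'
from h import *
togo(.574,.3235,.23,-.1)
snap('side','s2.png');a=status.get_state()['clock'];snap('side','s3.png'); print(a)
E
```

```text
t 6.05 pos [ 0.5637 -0.1013  0.1966] psi 0.967 tilt [-0.007  0.002 -1.   ] F [ 1.01 -0.07  0.69] w -0.0 q6 0.3
shares [ 1.185 -0.777 -0.108] ('rotz', np.float64(1.019))
6.1
```

{"name": "apply_moves", "arguments": {
  "xyz": [
    [0,0,-0.02],
    [0,0,-0.02],
    [0,0,-0.02],
    [0,0,-0.02],
    [0,0,-0.02],
    [0,0,0]
  ],
  "rot": [
    [0,0,0.17],
    [0,0,0.17],
    [0,0,0.17],
    [0,0,0.17],
    [0,0,0.17],
    [0,0,0.17]
  ],
  "hand": [1,1,1,1,1,1]
}}

```text
clock: 6.9
position: [0.5658, -0.1019, 0.2286]
ee_rot: [-0.0, 0.999, -0.053, 0.0]
contact_force: [-0.5, -0.6, -0.3]
width: 0.0853
gripper_force: 0.0
```

{"name": "apply_moves", "arguments": {
  "xyz": [
    [-0.013,-0.176,0],
    [-0.013,-0.176,0],
    [-0.013,-0.176,0],
    [-0.013,-0.176,0],
    [-0.013,-0.176,0],
    [-0.013,-0.176,0],
    [-0.013,-0.176,0],
    [-0.013,-0.176,0]
  ],
  "rot": [
    [0,0,0],
    [0,0,0],
    [0,0,0],
    [0,0,0],
    [0,0,0],
    [0,0,0],
    [0,0,0],
    [0,0,0]
  ],
  "hand": [1,1,1,1,1,1,1,1]
}}

```text
clock: 7.9
position: [0.576, 0.3231, 0.2279]
ee_rot: [0.0, 0.999, -0.05, -0.0]
contact_force: [0.2, 0.1, 0.5]
width: 0.0859
gripper_force: 0.0
```

```bash
cat >> meas.py <<'E'
AX=np.array([.607,-.157])
def wheel(cam='top'):
    t=status.get_state()['clock']; d=get_image(cam); h=cv2.cvtColor(np.asarray(d['pixels']),cv2.COLOR_RGB2HSV).astype(int)
    m=((h[...,0]<5)|(h[...,0]>175))&(h[...,1]>200)&(h[...,2]>90)
    c,st,_=cen(m,(250,150,335,235) if cam=='top' else (235,140,315,215))
    if cam=='top': P=ray(d,*c,.138)
    else: P=ray(d,*c,.121)
    v=P[:2]-AX; return t,np.arctan2(v[1],v[0]),np.linalg.norm(v),st[4],P[:2]
E
python3 - <<'E'
from meas import *
togo(.574,.3235,.08,-.1)
for i in range(3):
    t,a,r,n,P=wheel(); print('top',round(t,3),round(a,3),round(r,4),n,P.round(4)); t,a,r,n,P=wheel('side'); print('side',round(t,3),round(a,3),round(r,4),n,P.round(4))
d=snap('wrist','w2.png'); print(d['tool_from_camera'],d['fovy'],d['cx'],d['cy'])
E
```

```text
t 7.9 pos [0.576  0.3231 0.2279] psi -0.101 tilt [-0.001 -0.    -1.   ] F [0.2  0.14 0.54] w 0.0859 q6 2.08
shares [-0.006 -0.001  0.493] ('rotz', np.float64(-0.001))
top 7.9 -1.078 0.0659 85 [ 0.6382 -0.2151]
side 7.95 -0.984 0.0637 129 [ 0.6423 -0.2101]
top 8.0 -0.966 0.0658 83 [ 0.6445 -0.2111]
side 8.05 -0.859 0.0636 135 [ 0.6486 -0.2052]
top 8.1 -0.846 0.0655 85 [ 0.6504 -0.2061]
side 8.15 -0.722 0.0623 134 [ 0.6538 -0.1982]
[[ 8.92429941e-04 -9.64565566e-01 -2.63841758e-01  6.75166489e-02]
 [ 9.99997846e-01  3.66351737e-04  2.04311005e-03 -5.29740130e-04]
 [-1.87405472e-03 -2.63843013e-01  9.64563815e-01 -1.43244833e-01]
 [ 0.00000000e+00  0.00000000e+00  0.00000000e+00  1.00000000e+00]] 61.52499088650774 255.3341378548635 192.95190417232465
```

View pics/w2.png

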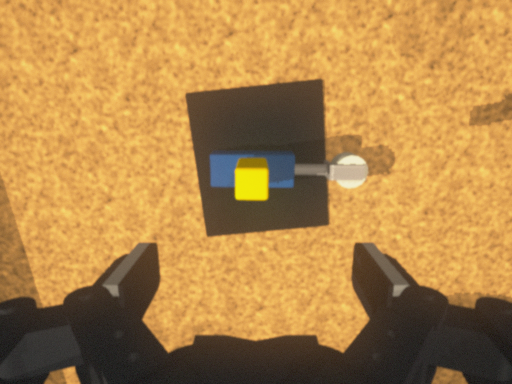

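Wrist view: the handle top is centred around (252,183), the roller at (350,171), and the housing is aligned with the closing axis. ω is about 1.16 rad/s.

```bash
python3 - <<'E'
from meas import *
s,p,M=pose()
T=np.array([[8.92e-4,-.964566,-.263842,.067517],[.999998,3.66e-4,2.043e-3,-5.3e-4],[-1.874e-3,-.263843,.964564,-.143245],[0,0,0,1]])
o=p+M@T[:3,3]; f=192/np.tan(np.radians(61.525/2))
im=cv2.imread('pics/w2.png'); h=cv2.cvtColor(im,cv2.COLOR_BGR2HSV).astype(int)
y=(abs(h[...,0]-29)<6)&(h[...,1]>150)
print(np.unique(h[...,2][y]//10,return_counts=True))
c,st,l=cen(y&(h[...,2]>200),(200,130,300,230)); print('top face',c,st)
def pt(u,v,z):
    w=M@T[:3,:3]@np.array([(u-255.33)/f,(v-192.95)/f,1]); return (o+w*(z-o[2])/w[2]).round(4)
print(pt(*c,.094),'roller',pt(349,171,.035),'mat',pt(257,158,.004))
E
```

```text
(array([ 3, 11, 12, 13, 14, 15, 16, 17, 18, 19, 20, 21, 22, 23, 24]), array([  1,   2,   2,  21, 163,  23,  14,  27,   6,   1,   2,  71,  32,
       101, 828]))
top face [250.9661181  183.54985479] [ 235  168   33   32 1033]
[0.5769 0.3238 0.094 ] roller [0.5659 0.2209 0.035 ] mat [0.5845 0.317  0.004 ]
```

{"name": "apply_moves", "arguments": {
  "xyz": [
    [0.002,-0.002,0.16],
    [0,0,0.16],
    [0,0,0.15],
    [0,0,0.1],
    [0,0,0.04],
    [0,0,0],
    [0,0,0],
    [0,0,0]
  ],
  "rot": [
    [0,0,0],
    [0,0,0],
    [0,0,0],
    [0,0,0],
    [0,0,0],
    [0,0,0],
    [0,0,0],
    [0,0,0]
  ],
  "hand": [1,1,1,1,1,-1,-1,-1],
  "force": 60
}}

```text
clock: 9.25
position: [0.5781, 0.3224, 0.0469]
ee_rot: [-0.001, 0.999, -0.049, 0.001]
contact_force: [0.0, 2.0, 7.2]
width: 0.0322
gripper_force: 5.0
```

{"name": "apply_moves", "arguments": {
  "xyz": [
    [0,0,0],
    [0,0,0]
  ],
  "rot": [
    [0,0,0],
    [0,0,0]
  ],
  "hand": [-1,-1]
}}

```text
clock: 9.5
position: [0.5781, 0.3228, 0.0469]
ee_rot: [-0.001, 0.999, -0.049, 0.001]
contact_force: [-0.4, 1.1, 5.7]
width: 0.0295
gripper_force: 62.6
```

```bash
python3 -c "
from h import *
togo(.607,.115,.094,0)"
```

```text
t 9.5 pos [0.5781 0.3228 0.0469] psi -0.098 tilt [ 0.003  0.002 -1.   ] F [-0.43  1.07  5.74] w 0.0295 q6 2.07
shares [ 0.164  0.68  -0.158] ('rotz', np.float64(-0.094))
```

{"name": "apply_moves", "arguments": {
  "xyz": [
    [0,0,-0.05],
    [0,0,-0.108],
    [0.02,0.1,0],
    [0.02,0.15,0],
    [0.02,0.17,0],
    [0.02,0.16,0],
    [0.017,0.11,0]
  ],
  "rot": [
    [0,0,0],
    [0,0,-0.094],
    [0,0,0],
    [0,0,0],
    [0,0,0],
    [0,0,0],
    [0,0,0]
  ],
  "hand": [-1,-1,-1,-1,-1,-1,-1],
  "force": 80
}}

```text
clock: 10.38
position: [0.6052, 0.1126, 0.0923]
ee_rot: [0.0, 1.0, -0.001, -0.001]
contact_force: [0.6, 0.1, -4.3]
width: 0.0291
gripper_force: 80.0
```

{"name": "apply_moves", "arguments": {
  "xyz": [
    [0,0,0],
    [0,0,0]
  ],
  "rot": [
    [0,0,0],
    [0,0,0]
  ],
  "hand": [-1,-1]
}}

```text
clock: 10.62
position: [0.6055, 0.1152, 0.0924]
ee_rot: [-0.0, 1.0, -0.0, -0.001]
contact_force: [-1.1, 0.1, -4.0]
width: 0.0291
gripper_force: 80.2
```

```bash
cat >> meas.py <<'E'
def rr(th,phi=np.pi/2): # roller centre distance along world angle phi for wheel angle th
    a=(phi-th); ca,sa=abs(np.cos(a)),abs(np.sin(a)); 
    # stadium offset radius .113 foci +-.022
    if .113<=0: pass
    y=.113
    if sa>0 and y*ca/sa<=.022: return y/sa
    return .022*ca+np.sqrt(.113**2-(.022*sa)**2)
def look():
    W=[wheel('top'),wheel('side'),wheel('top'),wheel('side')]
    for w in W: print(round(w[0],3),round(w[1],3),round(w[2],4),w[3])
E
python3 - <<'E'
from meas import *
togo(.607,.115,.094,0); look()
d=snap('side','s4.png');d=get_image('top');p=np.asarray(d['pixels'])
cv2.imwrite('pics/c4.png',np.hstack([cv2.resize(cv2.imread('pics/s4.png')[100:300,150:350],(390,390)),cv2.resize(p[130:250,170:350],(390,260))[...,::-1][[*range(260)]+[259]*130]]))
E
```

```text
t 10.62 pos [0.6055 0.1152 0.0924] psi -0.001 tilt [-0.002  0.001 -1.   ] F [-1.07  0.12 -3.97] w 0.0291 q6 1.65
shares [ 0.005  0.001 -0.005] ('rotz', np.float64(-0.001))
10.625 2.101 0.0642 98
10.675 2.106 0.0644 178
10.725 2.206 0.0641 94
10.775 2.215 0.0658 172
```

View pics/c4.png

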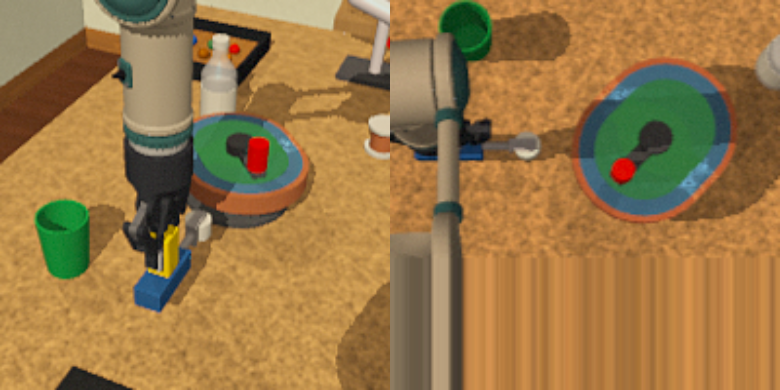

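Side and top crops: the tool is held level, with the white roller at (525,147) in the right crop pointing at the rim from +y. The peg is at (622,170) in the same crop, and the wheel is coasting anticlockwise. Now I'll plan how to follow the rim.

```bash
cat > plan.py <<'E'
import sys; from meas import *
# usage: th0 t_ref omega cmd_y c_start c_end(reached over n rows) [dAxis]
def plan(tr,th,w,ycmd,cs,F0=6.5,I=.77,n=8,bias=0.,lead=.03):
    t=status.get_state()['clock']; e=.0005
    def dr(a): return (rr(a+e)-rr(a-e))/(2*e)
    def sim(th,w,T,F):
        for _ in range(int(round(T/.005))):
            w+=.005*(-F*dr(th)-.012*w-.006)/I; th+=.005*w
        return th,w
    th,w=sim(th,w,t-tr,F0 if cs[0]>.005 else 0); print('now',round(t,3),'th',round(th,3),'w',round(w,2),'ytarget(13mm) now',round(-.065+rr(th)+bias,4)); y=ycmd; out=[]
    for k in range(n):
        th,w=sim(th,w,.125,500*max(0,cs[k]))
        yt=-.052+bias+rr(th+w*lead)-cs[k]
        s=round((y-yt)/.3,3); y-=s*.3; out.append(s)
    print(out,'ycmd',round(y,4),'th',round(th,3),'w',round(w,2))
E
python3 - <<'E'
from plan import *
plan(10.70,2.17,1.13,.115,np.array([-.035,-.027,-.018,-.009,-.001,.006,.011,.013]),F0=0)
E
```

```text
now 10.925 th 2.424 w 1.12 ytarget(13mm) now 0.0613
[np.float64(0.031), np.float64(0.036), np.float64(0.041), np.float64(0.039), np.float64(0.03), np.float64(0.019), np.float64(0.007), np.float64(-0.004)] ycmd 0.0553 th 3.53 w 1.06
```

{"name": "apply_moves", "arguments": {
  "xyz": [
    [0,0.031,0],
    [0,0.036,0],
    [0,0.041,0],
    [0,0.039,0],
    [0,0.03,0],
    [0,0.019,0]
  ],
  "rot": [
    [0,0,0],
    [0,0,0],
    [0,0,0],
    [0,0,0],
    [0,0,0],
    [0,0,0]
  ],
  "hand": [-1,-1,-1,-1,-1,-1]
}}

```text
clock: 11.68
position: [0.6062, 0.0557, 0.0928]
ee_rot: [-0.0, 1.0, -0.001, 0.0]
contact_force: [-0.8, 2.4, -4.1]
width: 0.0292
gripper_force: 80.6
```

```bash
python3 - <<'E'
from plan import *
y=.115-.3*.196
s,p,M=pose(); print(p.round(4),np.round(s['contact_force'],2),y)
a=[wheel('top'),wheel('side')]; [print(np.round(w[:3],3),w[3]) for w in a]
s,p,M=pose(); print(s['clock'],p.round(4),np.round(s['contact_force'],2))
th=(a[0][1]+a[1][1])/2%(2*np.pi)
for _ in (0,): plan(a[0][0]+.025,th,1.08,y,np.full(8,.013),F0=5)
E
```

```text
[0.6062 0.0557 0.0928] [-0.82  2.43 -4.07] 0.05620000000000001
[11.675 -3.029  0.065] 96
[11.725 -3.004  0.064] 148
11.775 [0.606  0.0561 0.0928] [-0.77  3.31 -3.49]
now 11.775 th 3.347 w 1.07 ytarget(13mm) now 0.0504
[np.float64(0.007), np.float64(-0.009), np.float64(-0.009), np.float64(-0.007), np.float64(-0.007), np.float64(-0.006), np.float64(-0.005), np.float64(-0.004)] ycmd 0.0682 th 4.32 w 0.89
```

{"name": "apply_moves", "arguments": {
  "xyz": [
    [0,0.007,0],
    [0,-0.009,0],
    [0,-0.009,0],
    [0,-0.007,0],
    [0,-0.007,0],
    [0,-0.006,0]
  ],
  "rot": [
    [0,0,0],
    [0,0,0],
    [0,0,0],
    [0,0,0],
    [0,0,0],
    [0,0,0]
  ],
  "hand": [-1,-1,-1,-1,-1,-1]
}}

```text
clock: 12.52
position: [0.6061, 0.0662, 0.0925]
ee_rot: [-0.0, 1.0, -0.0, -0.0]
contact_force: [-0.7, 4.1, -4.6]
width: 0.0294
gripper_force: 80.5
```

```bash
cat > st.py <<'E'
from plan import *
y,w,F0,pt,pth=map(float,sys.argv[1:6]); I=float(sys.argv[6]) if len(sys.argv)>6 else .77
s,p,M=pose(); print(p.round(4),np.round(s['contact_force'],2),y)
a=wheel('top'); b=wheel('side'); [print(np.round(k[:3],3),k[3]) for k in (a,b)]
s,p,M=pose(); print(s['clock'],p.round(4),np.round(s['contact_force'],2))
use=[k for k in (a,b) if abs(k[2]-.065)<.006]
th=np.mean([k[1]+(a[0]+.025-k[0])*w for k in use]); th+=2*np.pi*round((pth-th)/(2*np.pi)); print('th',th.round(3),'meanw',((th-pth)/(a[0]+.025-pt)).round(3))
plan(a[0]+.025,th,w,y,np.full(8,.013),F0=F0,I=I)
E
python3 st.py .0655 .93 6.5 11.70 4.2
```

```text
[0.6061 0.0662 0.0925] [-0.67  4.13 -4.64] 0.0655
[12.525 -2.152  0.064] 101
[12.575 -2.089  0.063] 141
12.625 [0.6061 0.0664 0.0925] [-1.23  5.5  -4.89]
th 4.162 meanw -0.044
now 12.625 th 4.232 w 0.92 ytarget(13mm) now 0.067
[np.float64(-0.01), np.float64(-0.003), np.float64(-0.001), np.float64(-0.001), np.float64(0.0), np.float64(0.002), np.float64(0.003), np.float64(0.003)] ycmd 0.0676 th 5.121 w 0.89
```

```bash
python3 -c "
from plan import *
plan(12.55,4.162,1.0,.0655,np.full(8,.013),F0=5,I=.95,bias=-.002)"
```

```text
now 12.625 th 4.237 w 0.99 ytarget(13mm) now 0.0651
[np.float64(-0.004), np.float64(-0.003), np.float64(-0.001), np.float64(-0.0), np.float64(0.001), np.float64(0.002), np.float64(0.004), np.float64(0.004)] ycmd 0.0646 th 5.208 w 0.98
```

{"name": "apply_moves", "arguments": {
  "xyz": [
    [0,-0.004,0],
    [0,-0.003,0],
    [0,-0.001,0],
    [0,0,0],
    [0,0.001,0],
    [0,0.002,0]
  ],
  "rot": [
    [0,0,0],
    [0,0,0],
    [0,0,0],
    [0,0,0],
    [0,0,0],
    [0,0,0]
  ],
  "hand": [-1,-1,-1,-1,-1,-1]
}}

```text
clock: 13.38
position: [0.6065, 0.0681, 0.0925]
ee_rot: [-0.001, 1.0, -0.0, 0.0]
contact_force: [-0.3, 7.1, -6.0]
width: 0.0292
gripper_force: 80.5
```

```bash
sed -i 's/F0=F0,I=I)/F0=F0,I=I,bias=-.002)/' st.py; python3 st.py .067 .97 6.5 12.55 4.162 .95
```

```text
[0.6065 0.0681 0.0925] [-0.31  7.08 -6.  ] 0.067
[13.375 -1.318  0.066] 83
[13.425 -1.254  0.063] 131
13.475 [0.6066 0.068  0.0925] [-0.18  5.75 -6.08]
th 4.997 meanw 0.983
now 13.475 th 5.07 w 0.97 ytarget(13mm) now 0.0663
[np.float64(0.008), np.float64(0.005), np.float64(0.007), np.float64(0.008), np.float64(0.008), np.float64(0.009), np.float64(0.01), np.float64(0.01)] ycmd 0.0475 th 6.086 w 1.07
```

{"name": "apply_moves", "arguments": {
  "xyz": [
    [0,0.008,0],
    [0,0.005,0],
    [0,0.007,0],
    [0,0.008,0],
    [0,0.008,0],
    [0,0.009,0]
  ],
  "rot": [
    [0,0,0],
    [0,0,0],
    [0,0,0],
    [0,0,0],
    [0,0,0],
    [0,0,0]
  ],
  "hand": [-1,-1,-1,-1,-1,-1]
}}

```text
clock: 14.22
position: [0.6071, 0.0549, 0.0926]
ee_rot: [-0.001, 1.0, -0.0, 0.001]
contact_force: [0.2, 7.7, -4.8]
width: 0.0292
gripper_force: 80.5
```

```bash
python3 st.py .0535 1.04 6.5 13.40 4.997 .95
```

```text
[0.6071 0.0549 0.0926] [ 0.22  7.72 -4.8 ] 0.0535
[14.225 -0.522  0.065] 88
[14.275 -0.538  0.06 ] 48
14.325 [0.6071 0.0545 0.0926] [ 0.02  5.66 -5.51]
th 5.753 meanw 0.889
now 14.325 th 5.831 w 1.05 ytarget(13mm) now 0.0539
[np.float64(0.011), np.float64(0.01), np.float64(0.004), np.float64(-0.003), np.float64(-0.009), np.float64(-0.009), np.float64(-0.01), np.float64(-0.008)] ycmd 0.0577 th 6.894 w 1.01
```

```bash
python3 -c "
from plan import *
plan(14.25,5.775,.98,.0535,np.full(8,.013),F0=6.5,I=.95,bias=-.002)"
```

```text
now 14.325 th 5.849 w 0.99 ytarget(13mm) now 0.0535
[np.float64(0.011), np.float64(0.01), np.float64(0.004), np.float64(-0.002), np.float64(-0.008), np.float64(-0.009), np.float64(-0.009), np.float64(-0.008)] ycmd 0.0568 th 6.854 w 0.95
```

{"name": "apply_moves", "arguments": {
  "xyz": [
    [0,0.011,0],
    [0,0.01,0],
    [0,0.004,0],
    [0,-0.002,0],
    [0,-0.008,0],
    [0,-0.009,0]
  ],
  "rot": [
    [0,0,0],
    [0,0,0],
    [0,0,0],
    [0,0,0],
    [0,0,0],
    [0,0,0]
  ],
  "hand": [-1,-1,-1,-1,-1,-1]
}}

```text
clock: 15.08
position: [0.6056, 0.0525, 0.0924]
ee_rot: [-0.001, 1.0, -0.0, -0.001]
contact_force: [-1.7, 5.3, -4.7]
width: 0.0288
gripper_force: 80.8
```

```bash
python3 st.py .0517 .97 6.5 14.25 5.78 .95
```

```text
[0.6056 0.0525 0.0924] [-1.66  5.31 -4.66] 0.0517Traceback (most recent call last):
  File "st.py", line 4, in <module>
    a=wheel('top'); b=wheel('side'); [print(np.round(k[:3],3),k[3]) for k in (a,b)]
                      ~~~~~^^^^^^^^
  File "meas.py", line 10, in wheel
    c,st,_=cen(m,(250,150,335,235) if cam=='top' else (235,140,315,215))
           ~~~^^^^^^^^^^^^^^^^^^^^^^^^^^^^^^^^^^^^^^^^^^^^^^^^^^^^^^^^^^
  File "meas.py", line 5, in cen
    i=1+np.argmax(st[1:,4]); return c[i],st[i],l==i
        ~~~~~~~~~^^^^^^^^^^
    return _wrapfunc(a, 'argmax', axis=axis, out=out, **kwds)
    return bound(*args, **kwds)
ValueError: attempt to get argmax of an empty sequence
```

Force is fine. The side view of the peg is occluded, so I'll use the top camera only.

```bash
sed -i "s/b=wheel('side')/b=a/" st.py; python3 st.py .0517 .97 6.5 14.25 5.78 .95
```

```text
[0.6056 0.0529 0.0924] [-2.09  6.16 -4.19] 0.0517
[15.175  0.443  0.063] 94
[15.175  0.443  0.063] 94
15.225 [0.6055 0.0529 0.0924] [-1.93  6.94 -4.35]
th 6.751 meanw 1.022
now 15.225 th 6.775 w 0.97 ytarget(13mm) now 0.0547
[np.float64(-0.02), np.float64(-0.008), np.float64(-0.006), np.float64(-0.006), np.float64(-0.005), np.float64(-0.003), np.float64(-0.003), np.float64(-0.002)] ycmd 0.0676 th 7.674 w 0.85
```

{"name": "apply_moves", "arguments": {
  "xyz": [
    [0,-0.016,0],
    [0,-0.009,0],
    [0,-0.007,0],
    [0,-0.006,0],
    [0,-0.005,0],
    [0,-0.004,0]
  ],
  "rot": [
    [0,0,0],
    [0,0,0],
    [0,0,0],
    [0,0,0],
    [0,0,0],
    [0,0,0]
  ],
  "hand": [-1,-1,-1,-1,-1,-1]
}}

```text
clock: 15.98
position: [0.6059, 0.0668, 0.0923]
ee_rot: [-0.001, 1.0, -0.0, -0.0]
contact_force: [-0.9, 5.8, -5.6]
width: 0.0291
gripper_force: 80.6
```

```bash
python3 st.py .0658 .88 6.5 15.2 6.755 .95
```

```text
[0.6059 0.0668 0.0923] [-0.87  5.77 -5.58] 0.0658
[15.975  1.174  0.063] 84
[15.975  1.174  0.063] 84
16.025 [0.6059 0.067  0.0923] [-0.19  5.69 -5.16]
th 7.48 meanw 0.906
now 16.025 th 7.502 w 0.88 ytarget(13mm) now 0.0664
[np.float64(-0.005), np.float64(-0.002), np.float64(-0.0), np.float64(0.0), np.float64(0.002), np.float64(0.002), np.float64(0.004), np.float64(0.004)] ycmd 0.0643 th 8.365 w 0.87
```

{"name": "apply_moves", "arguments": {
  "xyz": [
    [0,-0.004,0],
    [0,-0.001,0],
    [0,0,0],
    [0,0,0],
    [0,0.002,0],
    [0,0.002,0]
  ],
  "rot": [
    [0,0,0],
    [0,0,0],
    [0,0,0],
    [0,0,0],
    [0,0,0],
    [0,0,0]
  ],
  "hand": [-1,-1,-1,-1,-1,-1]
}}

```text
clock: 16.77
position: [0.6064, 0.0673, 0.0923]
ee_rot: [-0.001, 1.0, -0.0, 0.0]
contact_force: [0.4, 6.0, -6.4]
width: 0.0293
gripper_force: 80.5
```

```bash
python3 st.py .0661 .88 6.5 16.0 7.48 .95
```

```text
[0.6064 0.0673 0.0923] [ 0.38  5.96 -6.44] 0.0661
[16.775  1.84   0.063] 91
[16.775  1.84   0.063] 91
16.825 [0.6064 0.0672 0.0923] [ 0.61  6.22 -6.26]
th 8.145 meanw 0.831
now 16.825 th 8.167 w 0.88 ytarget(13mm) now 0.0667
[np.float64(0.002), np.float64(0.005), np.float64(0.006), np.float64(0.006), np.float64(0.007), np.float64(0.008), np.float64(0.008), np.float64(0.009)] ycmd 0.0508 th 9.087 w 0.98
```

{"name": "apply_moves", "arguments": {
  "xyz": [
    [0,0.002,0],
    [0,0.004,0],
    [0,0.005,0],
    [0,0.006,0],
    [0,0.007,0],
    [0,0.008,0]
  ],
  "rot": [
    [0,0,0],
    [0,0,0],
    [0,0,0],
    [0,0,0],
    [0,0,0],
    [0,0,0]
  ],
  "hand": [-1,-1,-1,-1,-1,-1]
}}

```text
clock: 17.58
position: [0.6068, 0.0579, 0.0924]
ee_rot: [-0.001, 1.0, -0.0, 0.001]
contact_force: [1.5, 7.3, -6.0]
width: 0.0288
gripper_force: 80.5
```

```bash
python3 st.py .0565 .9 6.5 16.8 8.145 .95
```

```text
[0.6068 0.0579 0.0924] [ 1.51  7.3  -6.  ] 0.0565
[17.575  2.477  0.064] 95
[17.575  2.477  0.064] 95
17.625 [0.6069 0.0576 0.0924] [ 0.27  7.69 -5.82]
th 8.782 meanw 0.796
now 17.625 th 8.805 w 0.9 ytarget(13mm) now 0.0574
[np.float64(0.007), np.float64(0.008), np.float64(0.009), np.float64(0.008), np.float64(0.003), np.float64(-0.003), np.float64(-0.008), np.float64(-0.008)] ycmd 0.0517 th 9.753 w 0.93
```

{"name": "apply_moves", "arguments": {
  "xyz": [
    [0,0.006,0],
    [0,0.007,0],
    [0,0.008,0],
    [0,0.008,0],
    [0,0.006,0],
    [0,0,0]
  ],
  "rot": [
    [0,0,0],
    [0,0,0],
    [0,0,0],
    [0,0,0],
    [0,0,0],
    [0,0,0]
  ],
  "hand": [-1,-1,-1,-1,-1,-1]
}}

```text
clock: 18.38
position: [0.6064, 0.0469, 0.0924]
ee_rot: [-0.001, 1.0, -0.0, 0.0]
contact_force: [-0.6, 6.3, -5.7]
width: 0.0288
gripper_force: 80.6
```

```bash
python3 st.py .046 .85 6.5 17.6 8.782 .95
```

```text
[0.6064 0.0469 0.0924] [-0.59  6.27 -5.7 ] 0.046
[18.375 -3.11   0.065] 94
[18.375 -3.11   0.065] 94
18.425 [0.6062 0.0469 0.0924] [-0.61  7.32 -4.92]
th 9.478 meanw 0.87
now 18.425 th 9.499 w 0.85 ytarget(13mm) now 0.0463
[np.float64(-0.008), np.float64(-0.008), np.float64(-0.007), np.float64(-0.007), np.float64(-0.006), np.float64(-0.006), np.float64(-0.006), np.float64(-0.005)] ycmd 0.0619 th 10.272 w 0.7
```

{"name": "apply_moves", "arguments": {
  "xyz": [
    [0,-0.007,0],
    [0,-0.007,0],
    [0,-0.007,0],
    [0,-0.007,0],
    [0,-0.006,0],
    [0,-0.006,0],
    [0,-0.005,0]
  ],
  "rot": [
    [0,0,0],
    [0,0,0],
    [0,0,0],
    [0,0,0],
    [0,0,0],
    [0,0,0],
    [0,0,0]
  ],
  "hand": [-1,-1,-1,-1,-1,-1,-1]
}}

```text
clock: 19.3
position: [0.6055, 0.0606, 0.0922]
ee_rot: [-0.001, 1.0, -0.0, -0.001]
contact_force: [-1.4, 6.1, -5.2]
width: 0.029
gripper_force: 80.8
```

```bash
python3 st.py .0595 .74 6.5 18.4 9.478 .95
```

```text
[0.6055 0.0606 0.0922] [-1.35  6.13 -5.18] 0.0595
[19.3   -2.34   0.064] 99
[19.3   -2.34   0.064] 99
19.35 [0.6056 0.0609 0.0922] [-0.8   6.95 -4.91]
th 10.245 meanw 0.829
now 19.35 th 10.263 w 0.74 ytarget(13mm) now 0.0614
[np.float64(-0.012), np.float64(-0.004), np.float64(-0.004), np.float64(-0.003), np.float64(-0.002), np.float64(-0.002), np.float64(-0.001), np.float64(-0.0)] ycmd 0.0679 th 10.951 w 0.66
```

{"name": "apply_moves", "arguments": {
  "xyz": [
    [0,-0.009,0],
    [0,-0.005,0],
    [0,-0.004,0],
    [0,-0.003,0],
    [0,-0.002,0],
    [0,-0.002,0],
    [0,-0.001,0],
    [0,0,0]
  ],
  "rot": [
    [0,0,0],
    [0,0,0],
    [0,0,0],
    [0,0,0],
    [0,0,0],
    [0,0,0],
    [0,0,0],
    [0,0,0]
  ],
  "hand": [-1,-1,-1,-1,-1,-1,-1,-1]
}}

```text
clock: 20.35
position: [0.6061, 0.0685, 0.0922]
ee_rot: [-0.001, 1.0, -0.0, -0.0]
contact_force: [0.3, 6.4, -5.1]
width: 0.0291
gripper_force: 80.5
```

```bash
python3 st.py .0673 .7 6.5 19.33 10.245 .95
```

```text
[0.6061 0.0685 0.0922] [ 0.34  6.41 -5.09] 0.0673
[20.35  -1.609  0.066] 87
[20.35  -1.609  0.066] 87
20.4 [0.6061 0.0685 0.0922] [ 0.37  6.86 -6.08]
th 10.974 meanw 0.698
now 20.4 th 10.992 w 0.7 ytarget(13mm) now 0.068
[np.float64(-0.002), np.float64(0.001), np.float64(0.002), np.float64(0.003), np.float64(0.003), np.float64(0.003), np.float64(0.005), np.float64(0.005)] ycmd 0.0613 th 11.704 w 0.74
```

{"name": "apply_moves", "arguments": {
  "xyz": [
    [0,0,0],
    [0,0,0],
    [0,0.002,0],
    [0,0.002,0],
    [0,0.003,0],
    [0,0.003,0],
    [0,0.005,0],
    [0,0.005,0]
  ],
  "rot": [
    [0,0,0],
    [0,0,0],
    [0,0,0],
    [0,0,0],
    [0,0,0],
    [0,0,0],
    [0,0,0],
    [0,0,0]
  ],
  "hand": [-1,-1,-1,-1,-1,-1,-1,-1]
}}

```text
clock: 21.4
position: [0.6066, 0.0626, 0.0923]
ee_rot: [-0.001, 1.0, -0.0, 0.0]
contact_force: [-0.7, 7.1, -6.2]
width: 0.0292
gripper_force: 80.5
```

```bash
python3 st.py .0613 .72 6.5 20.38 10.974 .95
```

```text
[0.6066 0.0626 0.0923] [-0.74  7.06 -6.2 ] 0.0613
[21.4   -0.928  0.066] 84
[21.4   -0.928  0.066] 84
21.45 [0.6067 0.0624 0.0924] [-0.35  7.24 -6.64]
th 11.656 meanw 0.653
now 21.45 th 11.674 w 0.72 ytarget(13mm) now 0.0623
[np.float64(0.003), np.float64(0.006), np.float64(0.006), np.float64(0.007), np.float64(0.007), np.float64(0.007), np.float64(0.008), np.float64(0.006)] ycmd 0.0463 th 12.455 w 0.84
```

{"name": "apply_moves", "arguments": {
  "xyz": [
    [0,-0.05,0],
    [0,-0.12,0],
    [-0.02,-0.15,0],
    [-0.02,-0.15,0],
    [-0.02,-0.15,0],
    [-0.02,-0.13,0],
    [-0.01,-0.1,0],
    [0,0,0]
  ],
  "rot": [
    [0,0,0],
    [0,0,0],
    [0,0,0],
    [0,0,0],
    [0,0,0],
    [0,0,0],
    [0,0,0],
    [0,0,0]
  ],
  "hand": [-1,-1,-1,-1,-1,-1,-1,-1]
}}

```text
clock: 22.45
position: [0.5795, 0.3184, 0.0927]
ee_rot: [0.001, 1.0, 0.002, 0.001]
contact_force: [0.7, -0.2, -4.9]
width: 0.0295
gripper_force: 81.0
```

{"name": "apply_moves", "arguments": {
  "xyz": [
    [0,0,0.04],
    [0,0,0.04],
    [0,0,0.03],
    [0,0,0.015],
    [0,0,0.01],
    [0,0,0.005],
    [0,0,0.004],
    [0,0,0]
  ],
  "rot": [
    [0,0,0],
    [0,0,0],
    [0,0,0],
    [0,0,0],
    [0,0,0],
    [0,0,0],
    [0,0,0],
    [0,0,0]
  ],
  "hand": [-1,-1,-1,-1,-1,-1,-1,-1]
}}

```text
clock: 23.45
position: [0.5793, 0.3163, 0.0497]
ee_rot: [0.0, 1.0, -0.0, 0.0]
contact_force: [-0.0, 0.8, -4.6]
width: 0.0295
gripper_force: 81.0
```

```bash
python3 - <<'E'
from h import *
togo(.580,.318,.0469,0)
snap('side','s5.png'); im=cv2.imread('pics/s5.png'); cv2.imwrite('pics/c5.png',cv2.resize(im[230:384,100:310],(630,462)))
E
```

```text
t 23.45 pos [0.5793 0.3163 0.0497] psi -0.0 tilt [ 0. -0. -1.] F [-0.01  0.76 -4.59] w 0.0295 q6 1.97
shares [ 0.002 -0.006  0.009] ('rotz', np.float64(-0.0))
```

View pics/c5.png

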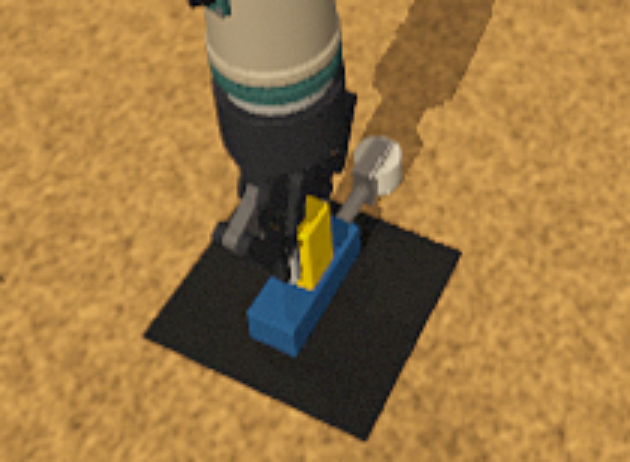

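The tool is over the middle of the mat, with its housing at about (305,290) in the crop. It is still about 2–3 mm up, and the force reading shows its full weight. I'll lower it until it touches.

{"name": "apply_moves", "arguments": {
  "xyz": [
    [0,0,0.003],
    [0,0,0.003],
    [0,0,0.003],
    [0,0,0]
  ],
  "rot": [
    [0,0,0],
    [0,0,0],
    [0,0,0],
    [0,0,0]
  ],
  "hand": [-1,-1,-1,-1]
}}

```text
clock: 24.0
position: [0.5792, 0.3163, 0.047]
ee_rot: [-0.0, 1.0, -0.0, 0.0]
contact_force: [-1.5, 1.2, -2.4]
width: 0.0293
gripper_force: 81.0
```

{"name": "apply_moves", "arguments": {
  "xyz": [
    [0,0,0.001],
    [0,0,0],
    [0,0,0],
    [0,0,0],
    [0,0,0],
    [0,0,0]
  ],
  "rot": [
    [0,0,0],
    [0,0,0],
    [0,0,0],
    [0,0,0],
    [0,0,0],
    [0,0,0]
  ],
  "hand": [-0.2,0.2,0.6,1,1,1]
}}

```text
clock: 24.75
position: [0.5793, 0.3162, 0.0465]
ee_rot: [0.0, 1.0, -0.0, 0.0]
contact_force: [0.7, -0.9, -0.5]
width: 0.0855
gripper_force: 0.0
```

{"name": "apply_moves", "arguments": {
  "xyz": [
    [0,0,-0.03],
    [0,0,-0.08],
    [0,0,-0.14],
    [0,0,-0.14],
    [0,0,-0.14],
    [0,0,0],
    [0,0,0]
  ],
  "rot": [
    [0,0,0],
    [0,0,0],
    [0,0,0],
    [0,0,0],
    [0,0,0],
    [0,0,0],
    [0,0,0]
  ],
  "hand": [1,1,1,1,1,1,1]
}}

```text
clock: 25.62
position: [0.5788, 0.3161, 0.2055]
ee_rot: [0.0, 1.0, -0.0, -0.0]
contact_force: [0.8, 0.5, -0.5]
width: 0.0852
gripper_force: 0.0
```

```bash
python3 - <<'E'
from h import *
togo(.580,.318,.2,0)
a=np.asarray(snap('side','s6.png')['pixels']); b=np.asarray(snap('wrist','w6.png')['pixels'])
cv2.imwrite('pics/c6.png',cv2.resize(np.hstack([a,b]),(800,300))[...,::-1])
E
```

```text
t 25.62 pos [0.5788 0.3161 0.2055] psi -0.0 tilt [-0. -0. -1.] F [ 0.75  0.47 -0.47] w 0.0852 q6 1.97
shares [ 0.004 -0.006  0.018] ('rotz', np.float64(-0.0))
```

View pics/c6.png

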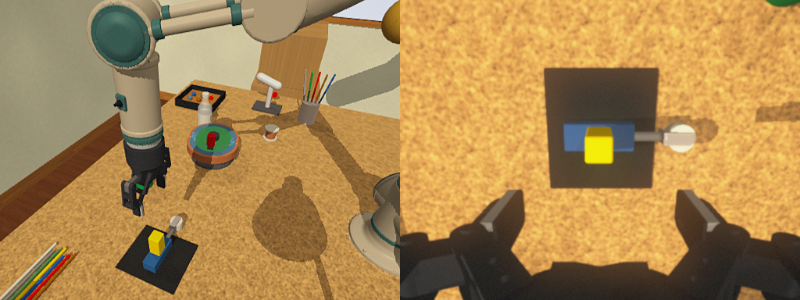

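The tool stands upright on the middle of the mat, with its handle at (598,145) in the wrist half of the picture. The gripper is open and clear above it, and the bystanders haven't moved. Handing in.

```bash
python3 -c "
from rig import job; print(job.sign_off())"
```

```text
the job is handed in; nothing more can be done
None
```

I handed the job in at about 26 s; sign-off returned no verdict. I pressed the roller on the coasting rim for about 9.5 s, with readings of 4 to 8 N once seated and the wheel at roughly 0.65 to 1.1 rad/s. The tool is back upright on its mat and released, and the spool, tumbler and bottle look untouched.

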